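# Slide the packing plate under the lathe foot

## Robot

A 6-joint arm with a two-finger parallel gripper is mounted at the origin on the work surface. World frame = base frame: x ahead of the robot, y to its left, z up, the work surface at z = 0. Lengths are in m, angles in rad, forces in N, time in s.
With the tool pointing down it reaches from about 0.375 to 0.975 m from the base axis. Payload 3.8 kg.
Tool frame: the origin (TCP) lies midway between the tips of the shut fingers; the grasp point (between the pads) lies 19 mm behind it; x points along the fingers, y is the direction in which the jaws open and shut, and the axes are right-handed (so a half turn about x gives the same grasp; the last joint's range is limited). The gripper opens to 88 mm and grips with 3 to 60 N. Pads are 18 mm wide; open, the fingers measure 123 mm over their backs; the gripper's body (75 mm by 187 mm) begins 45 mm behind the grasp point.
Start: joints at [1.088, 0.264, 1.604, -0, 1.274, -0.037], TCP at [0.291, 0.609, 0.239] pointing down, gripper open.
Joint ranges: [-2.63, 2.63], [-0.94, 2.18], [0.31, 2.57], [-1.31, 4.45], [0, 2.66], [-2.55, 2.55]. Speed limits (rad/s): [2.57, 2.57, 3.14, 3.14, 3.14, 3.14].

## Interface

Orientations are given as a rotation vector (axis times angle).
In Python, from cell import manip, inverse_kinematics, cams, order gives the robot as it stands. Calls block until the motion is done:
- manip.move_pose(position, orientation): joint-space move of the TCP to a pose.
- manip.move_linear(position, rate=0.15, rot=None): straight line of the TCP; rot=None keeps the orientation; rate is the mean speed in m/s.
- manip.set_joints(angles): joint-space move.
- manip.set_gripper(opening, force=None): finger opening in m; force is the grip in N (None keeps the last); returns when the fingers have stopped.
- manip.dwell(seconds).
- inverse_kinematics(position, orientation): joint angles nearest the present ones, or None.
- manip.state(): the state.
- cams.capture(name): name is "scene" or "top"; returns a dict with "image" (480x640x3 uint8, blue, green, red), "z_map" (480x640 float32, m along the optical axis (not along the pixel's ray), 0 where there is no reading), "intrinsics" (3x3 intrinsics, pixels), "position" and "orientation" of the camera in the world. Camera axes: x right, y down, z forward; pixel columns grow to the right and rows downward; lengths in m; the calibration is good to about 2 mm. A picture is of the moment at which its call begins.
A pose or a line that the arm cannot do raises manip.IKError and nothing moves.
- order.close_job(): hands the job in, once; it reports no verdict.
The state is a dict: "clock": time; "joint_pos": joint angles; "joint_velocities": joint speeds; "tau": joint torques, N m; "tool_pos": TCP position; "tcp_rot": TCP orientation; "contact_force": force on the tool from outside, world axes, zero at the start; "moment": the same for the moment, N m; "gripper_width": finger opening in m.
Only numpy, scipy, OpenCV 4.12 (cv2) and the standard library are available. Lean on these libraries where they do the work, as an engineer would, in place of code of your own. Each camera call takes 0.05 s, during which the arm holds its last target.

## Task

The tail-end foot of the wood lathe is jacked just off the bench to be levelled, and one of its two hold-down studs, the one whose nut is backed off, has no packing plate yet. With the fingertips, push the loose slotted plate flat along the bench and in under the foot so that its slot straddles that stud and goes fully home, lying square like the plate already fitted. Only slide the plate, never pick it up or tip it, leave the bowl, faceplate and drill chuck where they stand, and finish with the hand clear.

Things in the scene. Friction and masses are not known exactly. Their poses are not given: they have to be found in the camera images.
- plate: loose slotted steel packing plate lying flat on the bench: 100 mm long (its x), 64 wide (y), 10 thick, about 0.4 kg, slides at a few N. Origin: middle of the 100 x 64 outline, underside. Slot 18 mm wide along x, open at the leading edge (x = +50), ending flat at x = 0, the origin; the two legs are 23 mm wide, ends rounded. At the start +x points within 30 degrees of the push direction.
- plate_rear (a point): middle of the plate's plain, full-width (64 mm) rear edge, at half its 10 mm thickness; 50 mm behind the plate's origin; x points toward the slot. With the plate fully home this edge still stands 21 mm proud of the foot's outer edge, so it can be pushed all the way from outside.
- slack_nut: fixed: the nut backed off (47 to 57 mm up, 19 mm across flats) on the stud that still lacks a plate. Origin: this stud's axis at bench level, axes as the lathe's. Stud: 12 mm diameter, from the bench to 60 mm high, 35 mm in from the foot's edge. Fully home, the slot end bears on the stud: the plate's origin is 6 mm out (+y) from here, the plate's x along -y.
- fitted_plate: fixed: an identical plate already home at the foot's other stud, its nut run down (33 to 44 mm up); shows how the job should look. Origin: that stud's axis at bench level, axes as the lathe's. Its tail too stands 21 mm proud of the foot. The studs are 62 mm either side of the foot's middle; which one is bare varies.
- lathe: grey wood lathe, fixed, 0.84 m long. Origin: middle of the tail foot's outer edge at bench level. +y points out of the tail end, away from the machine, to where the plate lies: push along -y; x runs across the bed, z up. Heights: gussets to 59 mm (y below -29), bed and block to 121 (y below -70), tailstock to 360 (y below -157), lamp to 540.
- foot_edge (a point): middle of the tail foot's outer edge, on its underside, 13 mm above the bench: 3 mm of headroom over the plate. The foot is a flat flange 18 mm thick (top at 31 mm), 210 mm wide (x from -105 to +105 mm), reaching in 160 mm (y from 0 to -160 mm). Axes as the lathe's.
- jack_screw (a point): top of the jack screw's hex head (56 mm above the bench), which carries the foot, midway between the studs and 18 mm in from the foot's edge; its pad on the bench is 22 mm across. Fixed.
- bowl: turned wooden bowl, 112 mm across the rim, 52 mm high; loose bystander, upright on the bench. Origin: centre of its underside.
- faceplate: steel lathe faceplate lying flat, disc 80 mm across and 10 mm thick with a hub 40 mm across up to 34 mm; loose bystander. Origin: centre of its underside.
- drill_chuck: dark steel drill chuck standing on its jaws, body 42 mm across, its tapered shank up, 130 mm high in all; loose bystander. Origin: centre of its underside.
Things that resemble listed ones, but are neither listed nor needed, are in the scene too. There is more than one size of the plate; the job needs the smallest.

How it is judged:
At the end, for the whole second after the job is handed in: The plate lies flat and still under the foot with its slot round the bare stud: slot end within 5 mm of touching the stud, the plate square to the foot within 0.10 rad (x of slack_nut in the frame of plate between 0.002 and 0.011 m and y of slack_nut in the frame of plate between -0.006 and 0.006 m and angle between the x axis of plate and the y axis of lathe, either way round below 0.1 rad and height (world z) of plate below 0.003 m and angle between plate's own z axis and vertical below 0.04 rad and linear speed of plate below 0.01 m/s).
It fails at once if the plate is lifted off the bench (its origin more than 6 mm up) (height (world z) of plate above 0.006 m).
It fails at once if the plate is tipped (more than 0.10 rad) (angle between plate's own z axis and vertical above 0.1 rad).
It fails at once if the bowl is moved (more than 15 mm) (distance of bowl from where it was at the start of the episode above 0.015 m).
It fails at once if the faceplate is moved (more than 15 mm) (distance of faceplate from where it was at the start of the episode above 0.015 m).
It fails at once if the drill chuck is moved (more than 15 mm) (distance of drill_chuck from where it was at the start of the episode above 0.015 m).
It also fails if it takes over 64 s, if anything falls off the work surface, if the arm or the gripper's body presses on something with over 40 N, if the wrist force passes 120 N, or if a joint passes its speed limit or range.

## Working session

There is one attempt and no reset: what is moved stays moved. The work goes in short steps, each a Python script; the robot and the scene stay as the last script left them, time stands still between calls to the robot, and variables do not carry over. Pictures are saved under pics/ and viewed, and the job is handed in when it is done.

```bash
ls; mkdir -p pics
python3 - <<'E'
from cell import manip,cams
import cv2,numpy as np,pickle
for n in("scene","top"):
    c=cams.capture(n);cv2.imwrite(f"pics/{n}0.png",c["image"]);pickle.dump(c,open(f"{n}0.pkl","wb"))
    print(n,c["position"],c["orientation"],c["intrinsics"].tolist() if hasattr(c["intrinsics"],"tolist") else c["intrinsics"])
s=manip.state();print(s["clock"],s["tool_pos"],s["tcp_rot"],s["gripper_width"])
E
```

```text
pics
scene [ 0.69380731 -0.15851601  0.64519794] [-2.53309666 -0.71827994  0.197088  ] [[449.4800291483238, 0.0, 328.2778804344998], [0.0, 449.4800291483238, 241.04623667842927], [0.0, 0.0, 1.0]]
top [0.44096115 0.1157169  0.71703101] [-2.17781648  2.15059746 -0.11440856] [[455.5171492244233, 0.0, 313.80577067500224], [0.0, 455.5171492244233, 238.3557130302563], [0.0, 0.0, 1.0]]
0.1 [0.29073702 0.6084645  0.23754109] [ 0.34810593  1.54290384 -0.35113339] 0.08817884755622658
```

View pics/scene0.png

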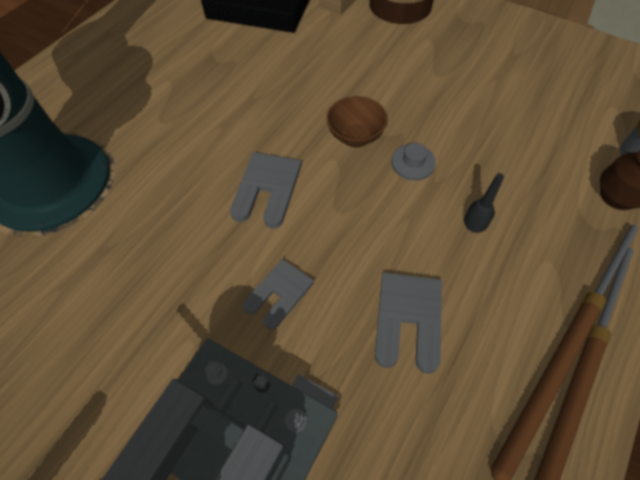

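View pics/top0.png

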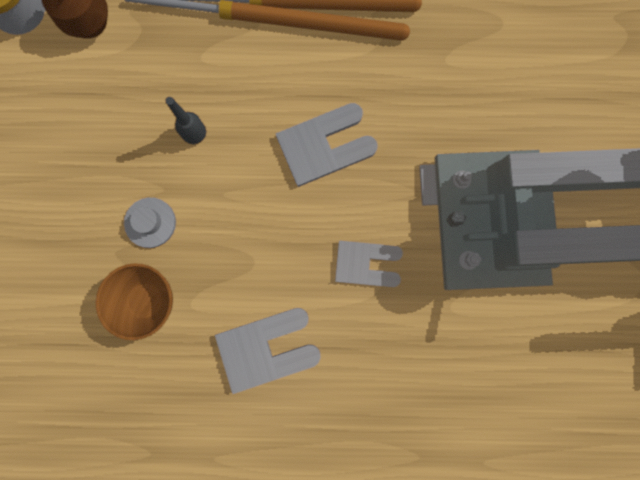

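Top view: the lathe foot is at right, with its outer edge running from (437,153) to (445,289). The fitted plate's tail is at (428,183) by the upper stud (463,180), so the bare stud is the lower one, at (470,259). Three slotted plates are candidates: (325,143) and (267,350), both large, and (367,264), clearly the smallest. I'll check that one in a crop and measure it.

```bash
cat > h.py <<'E'
import numpy as np,cv2
from scipy.spatial.transform import Rotation as R
def ray(c,uv):
    uv=np.atleast_2d(np.array(uv,float));K=c["intrinsics"]
    d=np.c_[(uv[:,0]-K[0,2])/K[0,0],(uv[:,1]-K[1,2])/K[1,1],np.ones(len(uv))]
    return d@R.from_rotvec(c["orientation"]).as_matrix().T
def onplane(c,uv,z):
    d=ray(c,uv);p=np.array(c["position"]);return p+d*((z-p[2])/d[:,2])[:,None]
def proj(c,P):
    q=(np.atleast_2d(P)-c["position"])@R.from_rotvec(c["orientation"]).as_matrix()
    K=c["intrinsics"];return np.c_[q[:,0]/q[:,2]*K[0,0]+K[0,2],q[:,1]/q[:,2]*K[1,1]+K[1,2]]
def cloud(c):
    z=c["z_map"];v,u=np.indices(z.shape);d=ray(c,np.c_[u.ravel(),v.ravel()]).reshape(z.shape+(3,))
    P=np.array(c["position"])+d*z[...,None];P[z==0]=np.nan;return P
E
python3 - <<'E'
from h import *;import pickle
t=pickle.load(open("top0.pkl","rb"));s=pickle.load(open("scene0.pkl","rb"))
a=cv2.resize(t["image"][130:310,310:500],None,fx=4,fy=4,interpolation=cv2.INTER_CUBIC)[:600]
cv2.imwrite("pics/ctop.png",cv2.convertScaleAbs(cv2.resize(t["image"][140:300,320:500],None,fx=3.7,fy=3.7,interpolation=cv2.INTER_CUBIC),alpha=1.6))
cv2.imwrite("pics/csc.png",cv2.convertScaleAbs(cv2.resize(s["image"][240:460,160:360],None,fx=2.7,fy=2.7,interpolation=cv2.INTER_CUBIC),alpha=2.2))
P=cloud(t)
print("bench z",np.nanmedian(P[380:460,350:600,2]))
for uv in [(355,264),(250,350),(310,145),(428,185),(490,270),(150,222),(130,300),(190,125)]:print(uv,P[uv[1],uv[0]].round(4))
# plate mask by height
hsv=cv2.cvtColor(t["image"],cv2.COLOR_BGR2HSV)
m=((hsv[...,1]<60)).astype(np.uint8)
n,l,st,ce=cv2.connectedComponentsWithStats(m)
for i in range(1,n):
    if st[i,4]>150:print(i,st[i],ce[i])
E
```

```text
bench z 4.899681876807671e-05
(355, 264) [0.4788 0.0538 0.0093]
(250, 350) [0.3467 0.2123 0.016 ]
(310, 145) [0.6666 0.1262 0.0139]
(428, 185) [ 0.605  -0.0611  0.0103]
(490, 270) [ 0.4712 -0.1474  0.0304]
(150, 222) [0.5374 0.3672 0.0326]
(130, 300) [0.4189 0.4007 0.0086]
(190, 125) [0.6805 0.305  0.0597]
1 [   0    0   45   34 1145] [22.23930131 16.75895197]
2 [125   0  93  13 569] [180.53778559   4.07557118]
5 [166  97  40  47 861] [186.92102207 123.25203252]
6 [ 276  103  101   83 4433] [323.55718475 144.40288744]
7 [  420   148   220   142 22487] [522.85235914 213.43069329]
8 [ 124  197   52   51 2041] [149.37187653 222.3067124 ]
9 [ 335  241   68   46 2267] [365.49316277 263.46096162]
10 [ 215  308  105   86 5018] [263.73296134 350.64826624]
```

View pics/ctop.png

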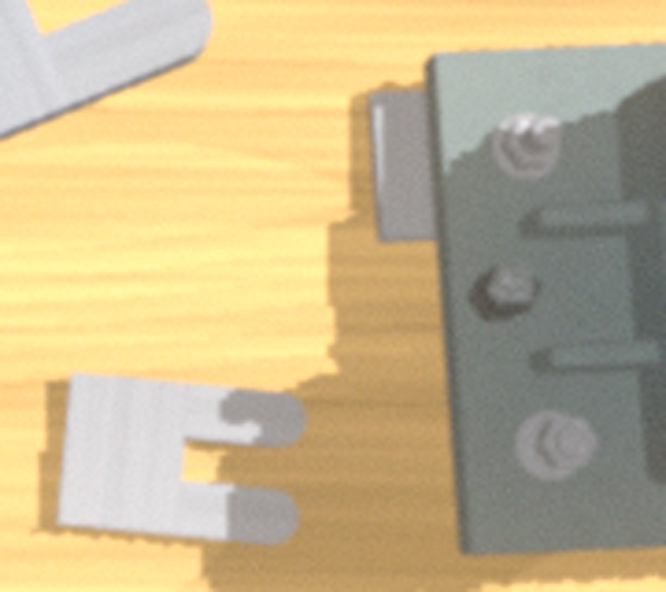

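View pics/csc.png

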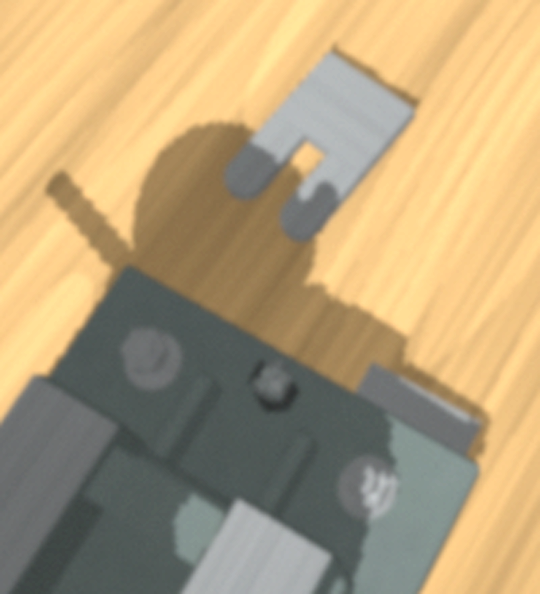

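The crops confirm that the small plate at (367,264) is the right one (about 100 x 64; the other two are thicker and larger). The nut at (470,259) stands proud of its washer, so that is the slack stud. Next I'll measure the poses.

```bash
cat >> h.py <<'E'
def plate(c,seed):
    hsv=cv2.cvtColor(c["image"],cv2.COLOR_BGR2HSV)
    m=(hsv[...,1]<60).astype(np.uint8);n,l=cv2.connectedComponents(m)
    k=l[seed[1],seed[0]];m=(l==k).astype(np.uint8)
    ct=max(cv2.findContours(m,0,1)[0],key=cv2.contourArea).reshape(-1,2)
    return onplane(c,ct,0.010)
E
python3 - <<'E'
from h import *;import pickle
t=pickle.load(open("top0.pkl","rb"));s=pickle.load(open("scene0.pkl","rb"))
for n,c,seed in(("top",t,(350,264)),("scene",s,(290,280))):
    W=plate(c,seed)[:,:2].astype(np.float32);r=cv2.minAreaRect(W);print(n,"plate",r);print(cv2.boxPoints(r).round(4).tolist())
    P=cloud(c);z=P[...,2]
    m=((z>.026)&(z<.036)).astype(np.uint8);nn,l=cv2.connectedComponents(m)
    k=l[270,490] if n=="top" else l[360,235]
    m=l==k
    X=P[m][:,:2].astype(np.float32)
    print("foot z",np.median(z[m]),len(X))
    # outer edge: per-x bin max y in world
    e=[]
    for x0 in np.arange(X[:,0].min()+.01,X[:,0].max()-.01,.005):
        q=X[abs(X[:,0]-x0)<.0025]
        if len(q)>3:e.append((x0,q[:,1].max()))
    e=np.array(e);print("x range",X[:,0].min(),X[:,0].max())
    f=np.polyfit(e[:,0],e[:,1],1);res=e[:,1]-np.polyval(f,e[:,0]);k2=abs(res)<.004;f=np.polyfit(e[k2,0],e[k2,1],1);print("edge",f,"ang",np.arctan(f[0]),res[k2].std())
    ym=e[:,1].max()
    mm=m
print("nuts top (z.055/.044):",onplane(t,[(470.5,260),(463,179)],.0)[:,:2].tolist())
T=t;u=np.array([(320+565/3.7,140+440/3.7)]);print("slack nut top z.06",onplane(T,u,.06));print("washer z.033",onplane(T,[(320+555/3.7,140+445/3.7)],.033))
u=[(160+150/2.7,240+358/2.7)];print("scene slack nut",onplane(s,u,.055),onplane(s,u,.033))
print("jack",onplane(T,[(320+510/3.7,140+286/3.7)],.056),onplane(s,[(160+275/2.7,240+382/2.7)],.056))
print("fitted tail corners top",onplane(T,[(320+372/3.7,140+93/3.7),(320+380/3.7,140+241/3.7)],.01))
P=cloud(t)
q=P[235:285,450:490];q=q[(q[...,2]>.043)&(q[...,2]<.065)];print("nut cloud",len(q),q.mean(0),np.ptp(q,axis=0))
q=P[165:200,445:480];q=q[(q[...,2]>.036)&(q[...,2]<.065)];print("fnut cloud",len(q),q.mean(0),np.ptp(q,axis=0))
E
```

```text
top plate ((0.47959914803504944, 0.032508451491594315), (0.10020260512828827, 0.06430339068174362), 85.24047088623047)
[[0.44339999556541443, -0.014800000004470348], [0.5074999928474426, -0.020099999383091927], [0.5157999992370605, 0.07980000227689743], [0.45170000195503235, 0.08510000258684158]]
foot z 0.030779524605787367 7023
x range 0.44194618 0.6582206
edge [ 0.05488266 -0.10478406] ang 0.054827656668208755 0.0002286500429372339
scene plate ((0.4811582565307617, 0.03216284513473511), (0.10218977183103561, 0.06652405858039856), 85.04608154296875)
[[0.44359999895095825, -0.01590000092983246], [0.5098999738693237, -0.02160000056028366], [0.5187000036239624, 0.08020000159740448], [0.45239999890327454, 0.08590000122785568]]
foot z 0.02991532421605636 7596
x range 0.44262785 0.6555246
edge [ 0.05600104 -0.1058335 ] ang 0.05594260584677148 0.00023476961093546128
nuts top (z.055/.044): [[0.4878581794787746, -0.12878256263465476], [0.617861990430699, -0.1199462259697062]]
slack nut top z.06 [[ 0.48553525 -0.11153676  0.06      ]]
washer z.033 [[ 0.48528413 -0.11676983  0.033     ]]
scene slack nut [[ 0.49219067 -0.11473469  0.055     ]] [[ 0.48467529 -0.11310271  0.033     ]]
jack [[ 0.54664005 -0.09267532  0.056     ]] [[ 0.55024308 -0.09244105  0.056     ]]
fitted tail corners top [[ 0.63705442 -0.04978531  0.01      ]
 [ 0.57266021 -0.05236834  0.01      ]]
nut cloud 308 [ 0.49907202 -0.11511861  0.05643542] [0.04628344 0.03886298 0.01893597]
fnut cloud 255 [ 0.59735566 -0.1068196   0.05154451] [0.04504558 0.02822326 0.02596353]
```

Run:
```python
from h import *;import pickle
t=pickle.load(open("top0.pkl","rb"));s=pickle.load(open("scene0.pkl","rb"))
a=.0554;ex=np.array([np.cos(a),np.sin(a)]);ey=np.array([-np.sin(a),np.cos(a)])
for n,c,k in(("top",t,(490,270)),("scene",s,(235,360))):
    P=cloud(c);z=P[...,2];m=((z>.024)&(z<.037)).astype(np.uint8);_,l=cv2.connectedComponents(m)
    m=(l==l[k[1],k[0]]);X=P[m][:,:2];A=X@ex;B=X@ey
    for b in np.arange(-.14,-.105,.008):
        q=A[abs(B-b)<.004];print(n,round(b,3),q.min().round(4),q.max().round(4))
    print("B max",np.percentile(B,99.8))
from cell import manip
from scipy.spatial.transform import Rotation as R
print(R.from_rotvec(manip.state()["tcp_rot"]).as_matrix().round(3))
```

```text
top -0.14 0.4366 0.6448
top -0.132 0.4355 0.6457
top -0.124 0.4358 0.6438
top -0.116 0.4362 0.6447
top -0.108 0.4366 0.6451
B max -0.10475779670189667
scene -0.14 0.4366 0.6463
scene -0.132 0.437 0.6463
scene -0.124 0.4364 0.6463
scene -0.116 0.4369 0.6463
scene -0.108 0.4373 0.6462
B max -0.10531234837043539
[[-0.001  0.431  0.902]
 [-0.002  0.902 -0.431]
 [-1.    -0.002 -0.   ]]
```

```bash
cat >> h.py <<'E'
a_=.0554;EX=np.array([np.cos(a_),np.sin(a_)]);EY=np.array([-np.sin(a_),np.cos(a_)])
def tcp(A,B,th,back,z):  # plate pose in lathe-aligned frame; th = heading slope angle toward +A
    h=np.sin(th)*EX-np.cos(th)*EY
    p=A*EX+B*EY-h*(.050+back)
    x=np.array([0,0,-1.]);zz=np.array([h[0],h[1],0]);y=np.cross(zz,x)
    return np.array([p[0],p[1],z]),R.from_matrix(np.c_[x,y,zz]).as_rotvec()
def herm(p0,p1,n):
    from scipy.interpolate import CubicHermiteSpline as C
    f=C([-p0[1],-p1[1]],[p0[0],p1[0]],[np.tan(p0[2]),np.tan(p1[2])])
    for u in np.linspace(-p0[1],-p1[1],n+1)[1:]:yield float(f(u)),-u,float(np.arctan(f(u,1)))
def pose(c,seed):
    W=plate(c,seed)[:,:2];r=cv2.minAreaRect((W*1000).astype(np.float32));b=cv2.boxPoints(r)/1000
    e=[(np.linalg.norm(b[i]-b[i-1]),b[i]-b[i-1]) for i in(1,2)];d=max(e,key=lambda t:t[0])[1];d/=np.linalg.norm(d)
    if d@EY>0:d=-d
    o=np.array(r[0])/1000
    return o@EX,o@EY,np.arctan2(d@EX,-d@EY),[k[0] for k in e]
E
python3 - <<'E'
from h import *;import pickle
from cell import manip,cams
t=pickle.load(open("top0.pkl","rb"));p0=pose(t,(350,264));print(p0)
p0=p0[:3]
manip.set_gripper(.024)
P,r=tcp(*p0,.024,.20);manip.move_pose(P,r)
P,r=tcp(*p0,.024,.004);manip.move_linear(P,rate=.12)
s=manip.state();print(s["clock"],s["tool_pos"],s["gripper_width"],s["contact_force"],s["joint_pos"])
P,r=tcp(*p0,.009,.004);manip.move_linear(P,rate=.03,rot=r)
print(manip.state()["contact_force"])
for q in herm(p0,(.479,-.055,0.),8):
    if q[1]<-.035: break
    P,r=tcp(*q,.009,.004);manip.move_linear(P,rate=.04,rot=r)
    s=manip.state();print(np.round(q,4),s["contact_force"].round(2) if hasattr(s["contact_force"],"round") else s["contact_force"],s["clock"])
for n in("top","scene"):
    c=cams.capture(n);cv2.imwrite(f"pics/{n}1.png",c["image"]);pickle.dump(c,open(f"{n}1.pkl","wb"))
E
```

```text
(np.float64(0.4806633730962331), np.float64(0.00590237325850835), np.float64(-0.13847054489437507), [np.float32(0.06430347), np.float32(0.10020256)])
4.8667 [0.48650135 0.10638207 0.00475243] 0.02423350133172498 [0.11002636 0.05119848 0.33961531] [1.65244883e-01 2.05140153e-01 2.16793654e+00 2.73193324e-05
 7.66942937e-01 2.48290257e-01]
[-1.01825184  0.16755693  0.20660756]
[ 0.4798 -0.0017 -0.0939] [-0.13 -0.08  0.07] 5.8667
[ 0.4792 -0.0093 -0.0568] [ 0.89 -0.33  1.03] 6.2167
[ 0.4789 -0.0169 -0.0275] [-0.18  0.64 -0.73] 6.5583
[ 0.4788 -0.0245 -0.0061] [ 0.11 -0.28  0.17] 6.9
[ 0.4788 -0.0322  0.0073] [-0.1   0.27 -0.47] 7.2417
```

View pics/top1.png

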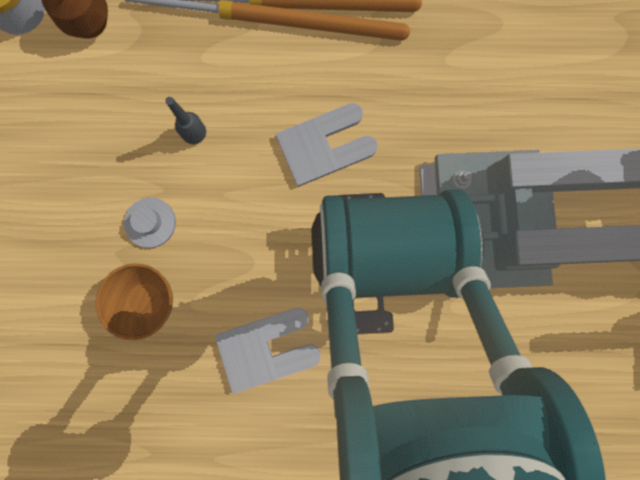

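View pics/scene1.png

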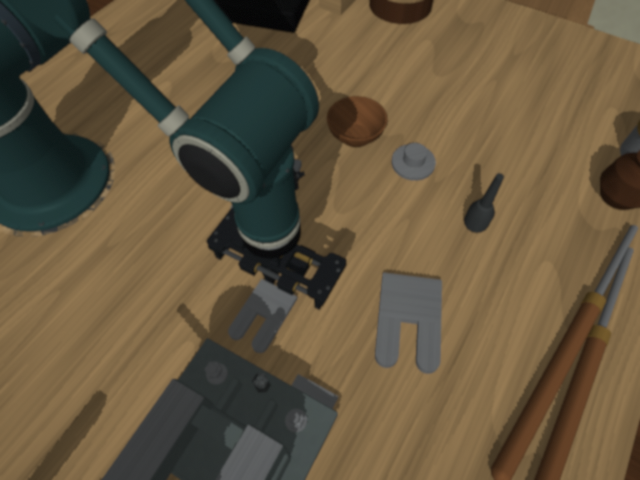

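The scene view shows the plate still against the fingertips and turning square, with its legs at (240,330) and (263,347). The arm hides it in the top view, so I'll back off for a clear measurement.

```bash
cat > look.py <<'E'
from h import *;import pickle
from cell import manip,cams
def look(tag):
    p=np.array(manip.state()["tool_pos"])
    p=p+np.r_[EY*.012,0];manip.move_linear(p,rate=.06)
    p[2]=.2;manip.move_linear(p,rate=.25)
    manip.move_pose([.33,.52,.24],manip.state()["tcp_rot"])
    out={}
    for n in("top","scene"):
        c=cams.capture(n);cv2.imwrite(f"pics/{n}{tag}.png",c["image"]);pickle.dump(c,open(f"{n}{tag}.pkl","wb"));out[n]=c
    print("clock",manip.state()["clock"]);return out
E
python3 - <<'E'
from look import *
o=look("2")
for n in o:
    c=o[n];W=tcp(.4788,-.0322,.007,-.03,0.01)[0];uv=proj(c,W)[0].astype(int);print(n,uv,pose(c,uv))
E
```

```text
clock 10.4667
top [380 264] (np.float64(0.4787217819655112), np.float64(-0.034641988535384485), np.float64(0.008160321540225406), [np.float32(0.10029021), np.float32(0.06427305)])
scene [268 301] (np.float64(0.48004802068400954), np.float64(-0.035119542401988425), np.float64(0.012537057103399566), [np.float32(0.101731196), np.float32(0.06660179)])
```

View pics/top2.png

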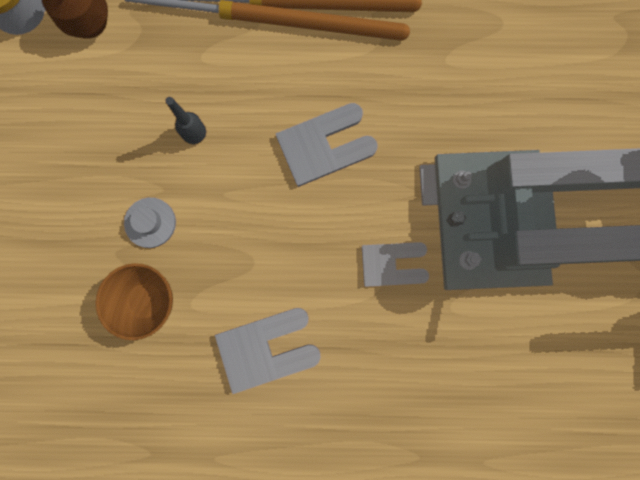

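Both views agree: the plate is square within about 0.01 rad and within 1 mm of the stud line (the bowl, faceplate and chuck haven't moved). I'll push it home now, stopping on force.

Run:
```python
from look import *
p0=(.4789,-.0346,.009);bk=.0114
def go(P,r,rate):manip.move_linear(P,rate=rate,rot=r)
P,r=tcp(*p0,bk+.015,.20);manip.move_pose(P,r)
P,r=tcp(*p0,bk+.015,.004);manip.move_linear(P,rate=.15)
P,r=tcp(*p0,bk+.001,.004);go(P,r,.04)
f0=np.array(manip.state()["contact_force"])
for q in list(herm(p0,(.4784,-.085,0.),4))+[(.4784,b,0.) for b in np.r_[-.095,-.105,-.115,-.122,-.126,np.arange(-.128,-.1375,-.001)]]:
    P,r=tcp(*q,bk,.004);go(P,r,.03)
    manip.dwell(.1);s=manip.state();f=np.array(s["contact_force"])-f0
    print(np.round(q,4),f.round(1),(s["tool_pos"]-P).round(4),s["clock"].__round__(2))
    if abs(f[:2]).max()>12:print("stop");break
```

```text
[ 0.4789 -0.0472 -0.0095] [ 0.2 -0.4 -0.1] [-0.0001 -0.0002 -0.0001] 14.87
[ 0.4787 -0.0598 -0.0171] [ 1.   0.3 -0.7] [ 0.     -0.0002  0.    ] 15.53
[ 0.4785 -0.0724 -0.014 ] [ 0.5 -0.1 -0.1] [-0.     -0.0002 -0.    ] 16.2
[ 0.4784 -0.085   0.    ] [1.4 0.2 0.6] [ 0.0001 -0.0003  0.    ] 16.88
[ 0.4784 -0.095   0.    ] [ 1.4 -0.2  1. ] [ 0.     -0.0003 -0.    ] 17.46
[ 0.4784 -0.105   0.    ] [ 1.1  0.8 -0.2] [ 0.0001 -0.0003  0.    ] 18.04
[ 0.4784 -0.115   0.    ] [0.7 0.4 0.9] [ 0.0001 -0.0003  0.    ] 18.62
[ 0.4784 -0.122   0.    ] [ 0.5 -0.  -0.4] [ 0.0001 -0.0002  0.    ] 19.11
[ 0.4784 -0.126   0.    ] [ 0.6 -0.3  0. ] [ 0.     -0.0002 -0.    ] 19.49
[ 0.4784 -0.128   0.    ] [0.7 0.2 0. ] [ 0. -0.  0.] 19.84
[ 0.4784 -0.129   0.    ] [1.5 3.  0.6] [-0.      0.0001 -0.    ] 20.19
[ 0.4784 -0.13    0.    ] [1.2 2.6 1. ] [-0. -0. -0.] 20.54
[ 0.4784 -0.131   0.    ] [0.7 2.7 0.6] [ 0.     -0.0001  0.    ] 20.89
[ 0.4784 -0.132   0.    ] [1.  2.1 0.9] [-0.     -0.0001 -0.    ] 21.24
[ 0.4784 -0.133   0.    ] [0.2 1.4 0.2] [ 0.     -0.0001  0.    ] 21.59
[ 0.4784 -0.134   0.    ] [0.2 1.6 0.2] [ 0.     -0.0001  0.    ] 21.94
[ 0.4784 -0.135   0.    ] [0.8 6.  0.7] [-0.      0.0003 -0.    ] 22.29
[ 0.4784 -0.136   0.    ] [0.8 9.7 1.1] [-0.0001  0.0011  0.    ] 22.64
[ 0.4784 -0.137   0.    ] [ 0.7 12.3  2.7] [-0.0002  0.002   0.    ] 22.99
stop
```

The reaction rises steadily from B = -0.135, about where home was predicted, so the slot end seems to be bearing on the stud. I'll back off and check.

Run:
```python
from look import *
o=look("3")
t=o["top"];s=o["scene"]
cv2.imwrite("pics/c3t.png",cv2.convertScaleAbs(cv2.resize(t["image"][140:300,380:500],None,fx=3.7,fy=3.7,interpolation=cv2.INTER_CUBIC),alpha=2))
cv2.imwrite("pics/c3s.png",cv2.convertScaleAbs(cv2.resize(s["image"][300:440,160:360],None,fx=4,fy=4,interpolation=cv2.INTER_CUBIC),alpha=2.5))
# tails: rear edge positions from height map
for n,c in o.items():
    P=cloud(c);z=P[...,2];A=P[...,0]*EX[0]+P[...,1]*EX[1];B=P[...,0]*EY[0]+P[...,1]*EY[1]
    for nm,a0 in(("slack",.478),("fitted",.602)):
        m=(z>.006)&(z<.014)&(abs(A-a0)<.05)&(B>-.103)&(B<-.06)
        if m.sum()<10:print(n,nm,m.sum());continue
        l=[B[m&(abs(A-a0-d)<.005)].max() for d in(-.024,-.012,0,.012,.024)]
        r=cv2.minAreaRect(np.c_[A[m],B[m]].astype(np.float32)*1000)
        print(n,nm,m.sum(),"A",A[m].min().round(4),A[m].max().round(4),"rearB",np.round(l,4),"z",np.median(z[m]).round(4),r[2])
```

```text
clock 26.4833
top slack 519 A 0.4463 0.5103 rearB [-0.0839 -0.0835 -0.0842 -0.0842 -0.0844] z 0.0097 89.72340393066406
top fitted 504 A 0.5702 0.634 rearB [-0.0841 -0.0836 -0.084  -0.0837 -0.0836] z 0.0095 0.018303610384464264
scene slack 555 A 0.4466 0.5114 rearB [-0.0841 -0.0844 -0.0844 -0.0847 -0.0843] z 0.0087 0.06949886679649353
scene fitted 640 A 0.5714 0.6353 rearB [-0.0844 -0.084  -0.084  -0.0839 -0.0839] z 0.0089 0.20049995183944702
```

View pics/c3t.png

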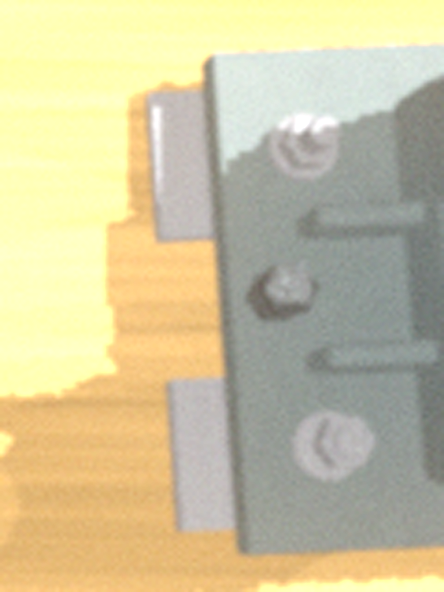

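View pics/c3s.png

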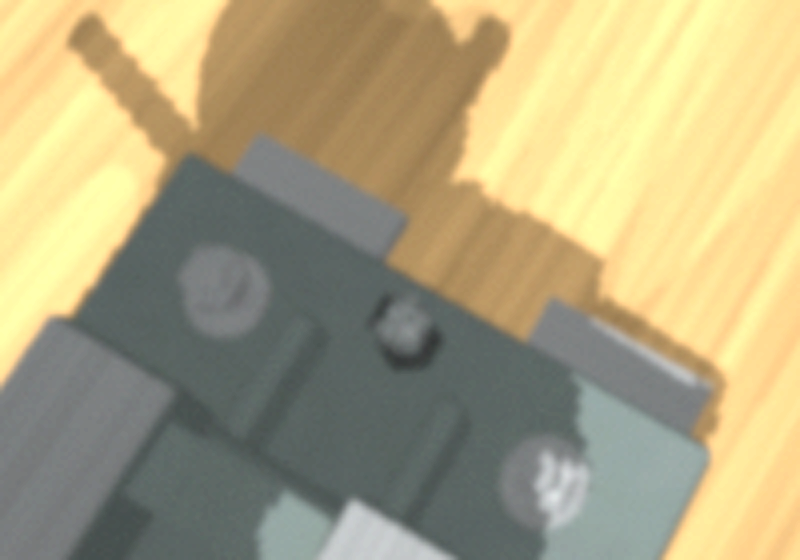

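View pics/top3.png

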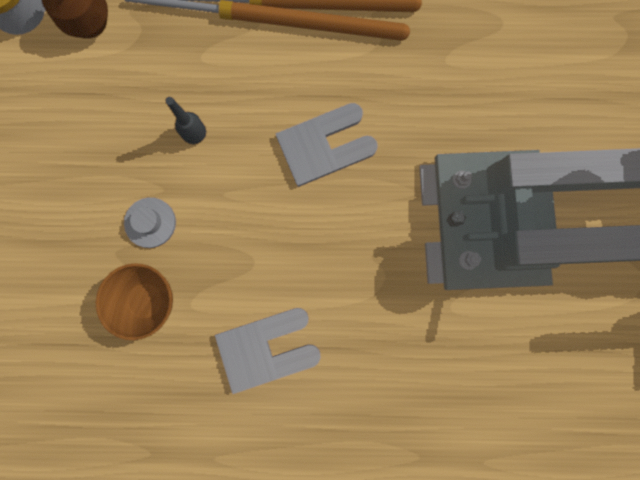

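The new plate's tail sits at (434,263), level with the fitted plate's tail at (428,183). The rear edges agree within about 0.5 mm and the two plates are 124 mm apart, matching the stud spacing. The bowl, faceplate and chuck are where they were, and the hand is clear.

```bash
python3 -c "
from cell import order
print(order.close_job())"
```

```text
the job is handed in; nothing more can be done
None
```

The smallest slotted plate is home on the bare stud, and the job is handed in; no verdict was reported. I pushed it flat along its rear edge with two fingertips, first turning it square, then sliding it in under the foot until the push force rose to about 12 N as the slot end met the stud.

Last checks, from both cameras with the hand clear:
- **Depth:** the rear edge is level with the fitted plate's, within about 0.5 mm.
- **Position:** it sits 124 mm from the fitted plate, which matches the stud spacing.
- **Squareness:** it is square within about 0.01 rad.
- **Flatness:** the top reads 9–10 mm above the bench, so the plate is lying flat.
- **Bystanders:** by eye, the bowl, faceplate and chuck have not moved.
- **Time:** about 26.5 s of the 64 s allowed.

No check failed. The two cameras differed by 1–1.5 mm sideways, which is within their calibration. The slot end itself is hidden under the foot, so its contact with the stud is inferred from the force and the rear-edge position.

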